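# Probe an electrode slide with sprung meter tweezers

## Robot

A 7-joint arm with a two-finger parallel gripper is mounted at the origin on a cart in front of the work surface, level with it; the furniture and walls round the work are solid. World frame = base frame: x ahead of the robot, y to its left, z up, the work surface at z = 0. Lengths are in m, angles in rad, forces in N, time in s.
With the tool pointing down it reaches from about 0.425 to 0.925 m from the base axis. Payload 6.8 kg.
Tool frame: the origin (TCP) lies at the very end of the fingers, on their centre line; the grasp point (between the pads) lies 19 mm behind it; z points along the fingers, y is the line along which they close (so a half turn about z gives the same grasp; the last joint's range is limited). The gripper opens to 85 mm and grips with 20 to 120 N. Pads are 22 mm wide; open, the fingers measure 114 mm over their backs; the gripper's body (76 mm by 85 mm) begins 54 mm behind the grasp point. The pads swing forward as they close: fully open they stand 13 mm farther back than shut.
Start: joints at [1.078, 0.477, 0.022, 1.555, -0.011, 1.109, -0.083], TCP at [0.253, -0.626, 0.231] pointing down, gripper open.
Joint ranges: [-2.96, 2.96], [-0.34, 2.1], [-1.41, 1.46], [0.24, 2.44], [-1.37, 4.51], [0.17, 1.92], [-2.96, 2.96]. Speed limits (rad/s): [2.39, 2.39, 3.14, 3.14, 3.14, 3.14, 3.14].

## Interface

Orientations are given as a unit quaternion [w, x, y, z].
In Python, from station import bot gives the robot as it stands.
- The arm moves only by the tool jog_arm, never from a script. Its argument "motion" is a list of rows, each a list of 7 numbers: the turn, a rotation vector about the tool's x, y, z in rad, then the shift along the tool's x, y, z in mm, then the finger opening in mm, from 0 to 85.4. A call has 1 to 10 rows; each row is the pose to reach, as a shift and turn from the pose commanded when the call began, along the tool's axes at that moment; what a row does not reach only later rows make up. A row lasts 1/8 s, in which the tool goes at most 62.5 mm and 10.7 degrees, less where a joint would pass 70% of its speed; a pose out of reach is approached as far as the arm can. A call with a gripper value outside its range is refused whole. The fingers move at their own pace and stop on an object; "grip_force" is the grip in N (left out, the last holds). Time passes only in rows, so rows that repeat a pose let the fingers close. It gives the time, the measured TCP pose, the force, the opening and the grip force at its end, in the units of the state.
- bot.get_obs(): the state, without advancing time (a new reading comes with each control period).
- bot.read_camera(name): name is "scene" or "top" or "wrist"; returns a dict with "pixels" (480x640x3 uint8, red, green, blue), "camera_matrix" (3x3 intrinsics, pixels), "T" (4x4, takes a point from camera to world coordinates); the wrist camera has in their place "tool_from_camera" (4x4, takes a point from camera to tool coordinates, whose origin is the TCP and whose axes are the flange's). Camera axes: x right, y down, z forward; pixel columns grow to the right and rows downward; lengths in m; the calibration is good to about 2 mm. A picture is of the moment at which its call begins: read the wrist's pose just before it. There is no depth.
- bot.hand_in(): hands the job in; it is judged then, once.
Trained networks look in a picture, given as the dict that the camera call returned (one of the last four; its "shot" number tells which), for a name from the list of things; names that differ only in an ending like _2 or _b are one class to them, and where a whole thing is asked for, a point or a joint stands for the part that bears it (a point fixed in the world has none). Each returns a list of dicts, best first, with "score" (0 to 1); they miss things now and then, are a little off and sometimes report something else, mostly with a low value. They report only what shows in the picture. A call takes as long as a camera call.
- bot.spot_in(thing, picture): "xy" ([column, row] in pixels, amid what is visible of it).
- bot.tip_of(thing, picture): "xy" ([column, row] in pixels: a listed point, or the origin of a listed thing).
The state is a dict: "t": time; "q": joint angles; "joint_vel": joint speeds; "joint_torque": joint torques, N m; "eef_pos": TCP position; "tool_rot": TCP orientation; "contact_force": force on the tool from outside, world axes, zero at the start; "torque": the same for the moment, N m; "gripper_width": opening from 0.0 (shut) to 1.0 (fully open); "grasp_force": force on a finger pad.
Only numpy, scipy, OpenCV 4.12 (cv2) and the standard library are available. Lean on these libraries where they do the work, as an engineer would, in place of code of your own. Each camera call takes 0.05 s, during which the arm holds its last target. There are 200 camera calls.

## Task

Check the electrode slide in the grey holder with the meter tweezers: take them off their stand, squeeze the sprung legs until the two contact pins are as far apart as the slide's two gold tracks (16 mm), and set one pin on each gold pad at the end of the slide without the red line. At that gap draw both pins slowly along the tracks (two or three seconds for the length), always touching lightly with the spring pins part-way in and never forced to their stops, as far as the two pads at the red-line end. Finish there still holding the tweezers steady, pins touching those pads and the 16 mm gap kept, and leave the other things on the bench where they are.

Things in the scene. Friction and masses are not known exactly. Their poses are not given: they have to be found in the camera images.
- tweezers: Meter tweezers, the one tool on the stand: yellow housing behind, two sprung steel legs, two brass pins pointing down. About 0.07 kg. Origin midway between the ribbed finger rests: grip here from above, fingers closing along y. On the stand it is 95 mm over the bench, z up, x level towards the pins. Housing (27 mm wide) fills x -120 to -65 mm, z up to +52 mm. Pin tips: x +75, z -55 mm.
- leg_l: Left (+y) leg, origin at its hinge, 70 mm behind and 26 mm above the tweezers' origin; slopes down 20 degrees to the pin. Both legs move alike. Finger rests 42 mm long, 14 mm high. Open: 32.4 mm over the rests, pins 30 mm apart. Squeezed to 26 mm over the rests (faces then parallel): pins 16 mm apart. Each mm at the rests moves the pin gap 2.2 mm.
- leg_r: Right (-y) leg, as the left one. The spring needs about 3 N at the rests to begin to close, 8 N at the 16 mm pin gap and 11 N at the stop (pin gap about 8 mm); it opens again by itself if the fingers open.
- tip_l (a point): Lowest point of the left (+y) contact pin (red collar), tip radius 1.3 mm. Each pin springs up into its leg by at most 6 mm, against about 0.25 N at first, 1.0 N at the stop. This point rises with its pin: free, it is 55 mm below the tweezers' origin; half pressed, 52 mm.
- tip_r (a point): Lowest point of the right (-y) contact pin, whose collar is black; as the left one. The distance between the two points is the pin gap.
- pin_l: The left contact pin itself, origin at its lowest point.
- pin_r: The right contact pin itself, origin at its lowest point.
- stand: Tweezers' stand, fixed: grey base 165x76x10 mm, a black cradle with low cheeks under the housing, a black cross rest under the legs 43 mm ahead of the grip point. Origin on the bench under the grip point; x towards the pins. The tweezers lie loose in it and lift straight up; beside the finger rests there is free room for the fingers.
- slide: Electrode slide, white with gold tracks, 76x26x2 mm, held fast in the holder. Origin at the centre of its underside, top 2 mm above. x along the slide towards the red line, y left, z up. Two straight gold tracks along x at y = +8 and -8 mm, 5 mm wide, each with a gold pad 11 mm long and 7.4 mm wide at both ends, centred at x = -29 and +29 mm.
- start_pads (a point): Midpoint between the two gold pads at the end without the red line (x = -29 mm of the slide, on its top).
- end_pads (a point): Midpoint between the two gold pads at the red-line end (x = +29 mm of the slide, on its top).
- holder: Grey slide holder fixed to the bench, 112x62x18 mm, with the slide on top (slide's top 20 mm above the bench) and a red line across its far end (+x). Origin on the bench under the centre; same axes as the slide. Small aluminium fences and clips (to 21 mm above the bench) stand outside the slide's edges only.
- analyser: Fixed bench instrument, pale grey, between stand and holder. Origin on the bench near its centre; it reaches about 125 mm from it in -x, 80 mm in +x, 105 mm in -y, 90 mm in +y, and is 230 mm high. Carry the tweezers over it or round its front.
- ultrasonic_bath: Fixed grey steel bath right of the holder. Origin on the bench under its centre; it reaches 120 mm from it in x, 135 mm in y and is 230 mm high.
- tube_rack: Blue tube rack, fixed, behind the holder: 100 mm in x, 225 mm in y, 128 mm high, origin on the bench under its centre.
- tip_box_yellow: Box of yellow pipette tips, fixed, 104 mm in x, 132 mm in y, 96 mm high, origin on the bench under its centre.
- vial: Bystander: loose glass vial with black cap, 27x27x74 mm; leave it.
- chip_tray: Bystander: loose black flat tray with hinged cover, 110x48x12 mm; leave it.
- petri_dish: Bystander: loose petri dish, pink, 62 mm wide, 15 mm high; leave it.
- beaker: Bystander: loose clear beaker, 66 mm wide, 62 mm high; leave it.
- bottle_buffer: Bystander: loose white bottle with blue cap, 68x68x125 mm; leave it.

How it is judged:
By the outcome, as a careful person would: the job done as asked, in the order asked, and still so for the second after the job is handed in, while the arm keeps its last pose, push and grip.
It also fails if it takes over 48 s, if anything falls off the work surface, if the arm or the gripper's body presses on something with over 40 N, if the wrist force passes 120 N, or if a joint passes its speed limit or range.

## Working session

There is one attempt and no reset: what is moved stays moved. The work goes in short steps, Python scripts to look and compute and a tool call to move; the robot and the scene stay as the last step left them, time stands still between calls to the robot, and variables do not carry over. Pictures are saved under pics/ and viewed, at most 10 in all, crops included, and the job is handed in when it is done.

Besides the shell and the picture viewer there is one more tool, called after "Request:" as name([rows], argument=value, ...), one row to a line, values as JSON. jog_arm: Moves the arm, as the interface text tells. Its arguments: {"type":"object","properties":{"motion":{"type":"array"},"grip_force":{"type":"number"}},"required":["motion"]}

```bash
mkdir -p pics
cat > h.py <<'E'
import numpy as np,cv2
from scipy.spatial.transform import Rotation as R
from station import bot
def rot(q): return R.from_quat([q[1],q[2],q[3],q[0]]).as_matrix()
def shot(n):
    o=bot.get_obs(); p=bot.read_camera(n)
    if 'T' in p: T=np.array(p['T'])
    else:
        W=np.eye(4); W[:3,:3]=rot(o['tool_rot']); W[:3,3]=o['eef_pos']; T=W@np.array(p['tool_from_camera'])
    return p,T
def ray(p,T,xy):
    d=np.linalg.inv(np.array(p['camera_matrix']))@[xy[0],xy[1],1]; return T[:3,3],T[:3,:3]@d
def onz(p,T,xy,z):
    c,d=ray(p,T,xy); return c+d*(z-c[2])/d[2]
def proj(p,T,X):
    c=np.linalg.inv(T)@np.append(X,1); u=np.array(p['camera_matrix'])@c[:3]; return u[:2]/u[2]
def tri(rs):
    A=np.zeros((3,3));b=np.zeros(3)
    for c,d in rs:
        d=d/np.linalg.norm(d);P=np.eye(3)-np.outer(d,d);A+=P;b+=P@c
    return np.linalg.solve(A,b)
def save(p,f,s=1,crop=None):
    im=p['pixels'][:,:,::-1]
    if crop: im=im[crop[1]:crop[3],crop[0]:crop[2]]
    cv2.imwrite('pics/'+f,cv2.resize(im,None,fx=s,fy=s,interpolation=cv2.INTER_CUBIC))
E
python3 - <<'E'
from h import *
o=bot.get_obs(); print({k:np.round(v,3).tolist() for k,v in o.items()})
Z=dict(tweezers=.095,stand=0,slide=.018,start_pads=.02,end_pads=.02,holder=0,analyser=0,tip_l=.04,tip_r=.04,leg_l=.121,leg_r=.121,ultrasonic_bath=0,tube_rack=0,tip_box_yellow=0,vial=0,beaker=0,petri_dish=0,bottle_buffer=0,chip_tray=0)
for n in('top','scene'):
    p,T=shot(n); save(p,n+'0.png'); print(n,T[:3,3].round(3),T[:3,2].round(2))
    for t,z in Z.items():
        r=bot.tip_of(t,p)
        for a in r[:2]: print(t,round(a['score'],2),np.round(a['xy'],1),onz(p,T,a['xy'],z).round(3))
E
```

```text
{'t': 0.0, 'q': [1.078, 0.478, 0.022, 1.556, -0.012, 1.109, -0.083], 'joint_vel': [-0.001, 0.001, -0.0, -0.002, -0.001, -0.003, 0.0], 'joint_torque': [-0.0, -59.646, 1.607, -28.12, 0.012, 0.009, 0.0], 'eef_pos': [0.253, -0.625, 0.23], 'tool_rot': [-0.001, 0.982, 0.191, -0.0], 'contact_force': [0.036, 0.323, 0.195], 'torque': [0.048, -0.058, 0.047], 'grasp_force': 0.0, 'gripper_width': 1.0}
top [0.329 0.014 1.675] [ 0.15 -0.01 -0.99]
tweezers 0.72 [191.3 288.5] [0.468 0.35  0.095]
stand 0.66 [376.  280.3] [ 0.49  -0.147  0.   ]
stand 0.6 [386.2 184.3] [ 0.766 -0.184  0.   ]
slide 0.52 [377.8 268.9] [ 0.52  -0.151  0.018]
start_pads 0.53 [374.5 280.9] [ 0.487 -0.141  0.02 ]
start_pads 0.22 [189.5 313.7] [0.405 0.369 0.02 ]
end_pads 0.69 [373.2 257.7] [ 0.552 -0.139  0.02 ]
end_pads 0.69 [239.4 194.5] [0.738 0.234 0.02 ]
holder 0.83 [373.3 269. ] [ 0.522 -0.14   0.   ]
holder 0.41 [216.  210.9] [0.696 0.303 0.   ]
leg_l 0.64 [187.2 317. ] [0.392 0.353 0.121]
leg_l 0.53 [189.4 314.6] [0.398 0.348 0.121]
leg_r 0.64 [187.2 317. ] [0.392 0.353 0.121]
leg_r 0.53 [189.4 314.6] [0.398 0.348 0.
[... 866 characters left out ...]
8.6] [0.703 0.253 0.04 ]
leg_l 0.73 [155.5 348. ] [0.578 0.495 0.121]
leg_l 0.48 [265.8 355.5] [0.393 0.348 0.121]
leg_r 0.73 [155.5 348. ] [0.578 0.495 0.121]
leg_r 0.48 [265.8 355.5] [0.393 0.348 0.121]
tube_rack 0.78 [310.5 200.9] [ 0.764 -0.195 -0.   ]
tip_box_yellow 0.94 [154.6 347.9] [0.665 0.471 0.   ]
vial 0.79 [200.7 297.4] [0.707 0.299 0.   ]
vial 0.6 [365.3 245.2] [ 0.507 -0.155  0.   ]
beaker 0.67 [152.3 348.5] [0.667 0.476 0.   ]
beaker 0.6 [214.3 276.1] [ 0.739  0.227 -0.   ]
petri_dish 0.76 [428.4 225.4] [ 0.416 -0.359  0.   ]
bottle_buffer 0.4 [152.7 345. ] [0.675 0.47  0.   ]
chip_tray 0.88 [353.3 305.6] [0.392 0.043 0.   ]
chip_tray 0.67 [358.8 238.9] [ 0.537 -0.163  0.   ]
```

View pics/top0.png

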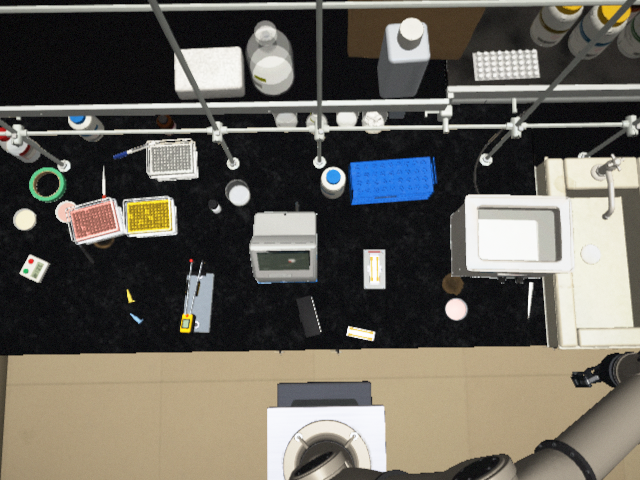

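View pics/scene0.png

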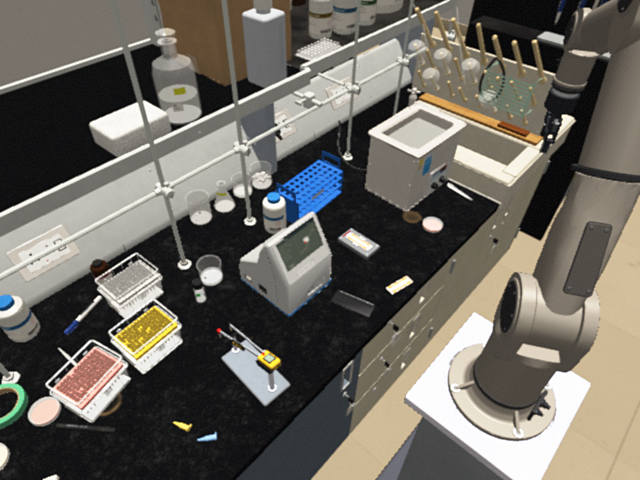

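The top picture shows the tweezers on their stand, with the yellow housing near (187,322) and the pins near (191,262) and (203,265). The analyser is at (285,250), and the holder at (374,269) has its red line on the far side. The scene view agrees, so I'll plan a swing round to a hover above the tweezers.

```bash
cat >> h.py <<'E'
def plan(wps,n=None):
    """wps: (x,y,z,yaw,open) -> rows relative to present pose"""
    o=bot.get_obs(); R0=rot(o['tool_rot']); p0=np.array(o['eef_pos'])
    out=[]
    for x,y,z,w,g in wps:
        c,s=np.cos(w),np.sin(w); Rt=np.array([[c,s,0],[s,-c,0],[0,0,-1.]])
        rv=R.from_matrix(R0.T@Rt).as_rotvec(); d=R0.T@(np.array([x,y,z])-p0)*1000
        out.append([*np.round(rv,3).tolist(),*np.round(d,1).tolist(),g])
    for r in out: print(r)
def yaw(o=None):
    M=rot((o or bot.get_obs())['tool_rot']); return np.arctan2(M[1,0],M[0,0])
E
python3 - <<'E'
from h import *
p,T=shot('wrist'); print(np.round(p['tool_from_camera'],3)); print(np.round(p['camera_matrix'],0))
p,T=shot('top')
# tweezers axis from housing centre and pin points
for xy,z in(((187,322),.13),((191,262),.05),((203,265),.05),((186,330),.147),((187,315),.147)): print(onz(p,T,xy,z).round(3))
E
```

```text
[[ 0.    -0.955 -0.295  0.075]
 [ 1.     0.     0.     0.   ]
 [-0.    -0.295  0.955 -0.142]
 [ 0.     0.     0.     1.   ]]
[[362.   0. 321.]
 [  0. 362. 240.]
 [  0.   0.   1.]]
[0.379 0.352 0.13 ]
[0.544 0.361 0.05 ]
[0.535 0.328 0.05 ]
[0.359 0.35  0.147]
[0.396 0.348 0.147]
```

Run:
```python
from h import *
az=np.linspace(-1.186,0.62,19)
w=[]
for i,a in enumerate(az[1:],1):
    r=max(.54,.675-.035*i); 
    if i>13: r=.54+.01*(i-13)
    z=min(.42,.23+.05*i) if i<13 else .42-.02*(i-12)
    w.append((r*np.cos(a),r*np.sin(a),z,max(-.04,.384-.03*i),85))
plan(w[:10]); print(np.round(w[10:],3).tolist())
```

```text
[0.0, -0.0, 0.031, 64.1, -38.2, -48.7, 85]
[0.0, -0.0, 0.061, 120.6, -82.2, -98.7, 85]
[0.0, -0.0, 0.091, 169.0, -130.6, -148.7, 85]
[0.0, -0.0, 0.121, 210.9, -177.9, -188.7, 85]
[0.0, -0.0, 0.151, 259.7, -201.5, -188.7, 85]
[0.0, -0.0, 0.181, 305.8, -229.9, -188.7, 85]
[0.0, -0.0, 0.211, 348.8, -262.8, -188.7, 85]
[0.0, -0.0, 0.241, 388.4, -299.8, -188.7, 85]
[0.0, -0.0, 0.271, 424.0, -340.6, -188.7, 85]
[0.0, -0.0, 0.301, 455.4, -384.8, -188.7, 85]
[[0.538, -0.044, 0.42, 0.054, 85.0], [0.54, 0.01, 0.42, 0.024, 85.0], [0.536, 0.064, 0.4, -0.006, 85.0], [0.537, 0.119, 0.38, -0.036, 85.0], [0.532, 0.176, 0.36, -0.04, 85.0], [0.521, 0.232, 0.34, -0.04, 85.0], [0.503, 0.288, 0.32, -0.04, 85.0], [0.48, 0.343, 0.3, -0.04, 85.0]]
```

Request:
jog_arm([
  [0, 0, 0.03, 58, -24, -20, 85],
  [0, 0, 0.06, 110, -50, -55, 85],
  [0, 0, 0.09, 155, -90, -95, 85],
  [0, 0, 0.12, 200, -130, -135, 85],
  [0, 0, 0.15, 245, -165, -165, 85],
  [0, 0, 0.18, 290, -200, -185, 85],
  [0, 0, 0.21, 335, -240, -188, 85],
  [0, 0, 0.24, 380, -285, -188, 85],
  [0, 0, 0.27, 420, -330, -188, 85],
  [0, 0, 0.3, 455, -380, -188, 85],
])

```text
t: 3.35
eef_pos: [0.5276, -0.1209, 0.4195]
tool_rot: [0.0, 0.999, 0.042, 0.0]
contact_force: [0.7, -0.8, -0.7]
gripper_width: 0.994
grasp_force: 0.0
```

Run:
```python
from h import *
o=bot.get_obs();print(o['eef_pos'],yaw(o))
plan([[0.538, -0.044, 0.42, 0.054, 60], [0.54, 0.01, 0.42, 0.024, 60], [0.536, 0.064, 0.41, -0.006, 60.0], [0.537, 0.119, 0.39, -0.036, 60.0], [0.532, 0.176, 0.37, -0.04, 60.0], [0.521, 0.232, 0.35, -0.04, 60.0], [0.495, 0.288, 0.33, -0.04, 60], [0.465, 0.338, 0.31, -0.04, 60],[0.46, 0.35, 0.28, -0.04, 60]])
```

```text
[ 0.52759539 -0.12090879  0.41945175] 0.08363947636276627
[0.0, -0.001, 0.03, 16.8, -75.8, -0.6, 60]
[0.0, -0.001, 0.06, 23.3, -129.4, -0.6, 60]
[0.0, -0.001, 0.09, 23.8, -183.6, 9.4, 60.0]
[0.0, -0.001, 0.12, 29.4, -238.3, 29.4, 60.0]
[0.0, -0.001, 0.124, 29.2, -295.5, 49.4, 60.0]
[0.0, -0.001, 0.124, 22.9, -352.2, 69.4, 60.0]
[0.0, -0.001, 0.124, 1.6, -410.2, 89.4, 60]
[0.0, -0.001, 0.124, -24.1, -462.6, 109.3, 60]
[0.0, -0.001, 0.124, -28.1, -474.9, 139.3, 60]
```

Request:
jog_arm([
  [0, 0, 0.03, 12, -60, 0, 60],
  [0, 0, 0.06, 20, -118, 0, 60],
  [0, 0, 0.09, 24, -177, 8, 60],
  [0, 0, 0.12, 29, -234, 25, 60],
  [0, 0, 0.124, 29, -290, 43, 60],
  [0, 0, 0.124, 23, -345, 62, 60],
  [0, 0, 0.124, 3, -400, 82, 60],
  [0, 0, 0.124, -20, -452, 104, 60],
  [0, 0, 0.124, -28, -475, 139, 60],
  [0, 0, 0.124, -28, -475, 139, 60],
])

```text
t: 4.6
eef_pos: [0.4563, 0.349, 0.2778]
tool_rot: [0.001, 1.0, -0.017, -0.002]
contact_force: [0.2, -0.0, 1.0]
gripper_width: 0.707
grasp_force: 0.0
```

Run:
```python
from h import *
o=bot.get_obs();print(o['eef_pos'],yaw(o))
p,T=shot('wrist'); save(p,'w1.png')
for t,z in dict(tweezers=.095,tip_l=.04,tip_r=.04).items():
    for a in bot.tip_of(t,p)[:2]: print(t,round(a['score'],2),np.round(a['xy'],1),onz(p,T,a['xy'],z).round(4))
```

```text
[0.45627531 0.34899076 0.27782255] -0.0346386690167091
tweezers 0.57 [325.2 195.3] [0.4719 0.344  0.095 ]
```

View pics/w1.png

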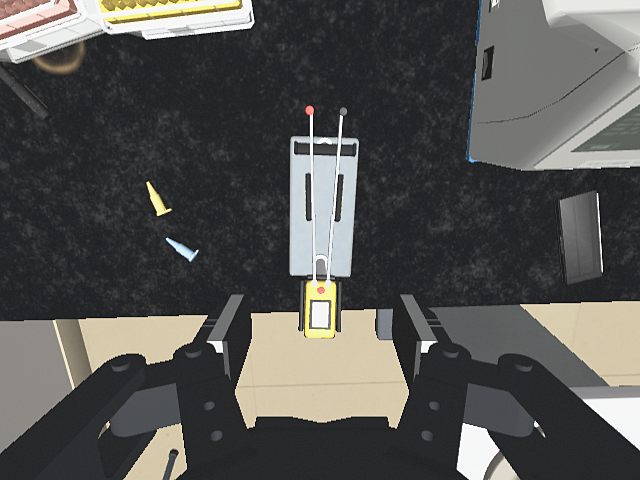

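The picture shows the finger rests as black strips at (308,197) and (339,197), the red collar at (310,111), the black collar at (343,111) and the housing centred near (320,312).

Run:
```python
from h import *
p,T=shot('wrist')
rl,rr=[onz(p,T,q,.1) for q in((308,197),(339.5,197))]
cl,cr=[onz(p,T,q,.066) for q in((310,111),(343.5,111))]
rest=(rl+rr)/2;pin=(cl+cr)/2
print(rest,np.linalg.norm(rl-rr),pin,np.linalg.norm(cl-cr))
# housing centre & stand base edge
h=onz(p,T,(320,312),.147); print('h',h)
d=pin-h; print('yaw pin-h',np.arctan2(d[1],d[0]),np.linalg.norm(d[:2]))
d=rest-h; print('yaw rest-h',np.arctan2(d[1],d[0]),np.linalg.norm(d[:2]))
e1=onz(p,T,(290.5,275),.01);e2=onz(p,T,(291,138),.01);f1=onz(p,T,(352,277),.01);f2=onz(p,T,(358,138),.01)
for a,b in((e1,e2),(f1,f2)):
    d=b-a;print('stand',np.arctan2(d[1],d[0]),np.linalg.norm(d[:2]),((a+b)/2).round(4))
```

```text
[0.47605823 0.34398689 0.1       ] 0.02840520148676856 [0.55051775 0.33805055 0.066     ] 0.031190864484550735
h [0.38606677 0.3510088  0.147     ]
yaw pin-h -0.0786345915089196 0.1649607246468179
yaw rest-h -0.07787080460942944 0.09026499952437055
stand -0.06988058373270034 0.16246408619578956 [0.4456 0.3832 0.01  ]
stand -0.05669031216946421 0.1650642215622907 [0.4412 0.3086 0.01  ]
```

Run:
```python
from h import *
plan([(.4755,.344,.2,-.072,60),(.4755,.344,.11,-.072,60),(.4755,.344,.073,-.072,60)])
```

```text
[-0.001, -0.002, 0.03, 14.9, 2.6, 81.6, 60]
[-0.001, -0.002, 0.03, 14.7, 2.7, 171.6, 60]
[-0.001, -0.002, 0.03, 14.7, 2.7, 208.6, 60]
```

Request:
jog_arm([
  [0, 0, 0.03, 15, 3, 50, 60],
  [0, 0, 0.03, 15, 3, 100, 60],
  [0, 0, 0.03, 15, 3, 145, 60],
  [0, 0, 0.03, 15, 3, 175, 60],
  [0, 0, 0.03, 15, 3, 195, 50],
  [0, 0, 0.03, 15, 3, 208, 45],
  [0, 0, 0.03, 15, 3, 208, 40],
  [0, 0, 0.03, 15, 3, 208, 40],
], grip_force=25)

```text
t: 5.85
eef_pos: [0.4745, 0.3451, 0.0734]
tool_rot: [-0.001, 0.999, -0.035, 0.001]
contact_force: [-0.6, 0.9, 0.4]
gripper_width: 0.469
grasp_force: 0.0
```

Run:
```python
from h import *
o=bot.get_obs();print(o['eef_pos'],yaw(o),o['gripper_width']*85.4,o['contact_force'])
p,T=shot('wrist'); save(p,'w2.png')
```

```text
[0.47447833 0.34510153 0.07336223] -0.069342855472019 40.045004119586736 [-0.58518175  0.85144127  0.40327878]
```

View pics/w2.png

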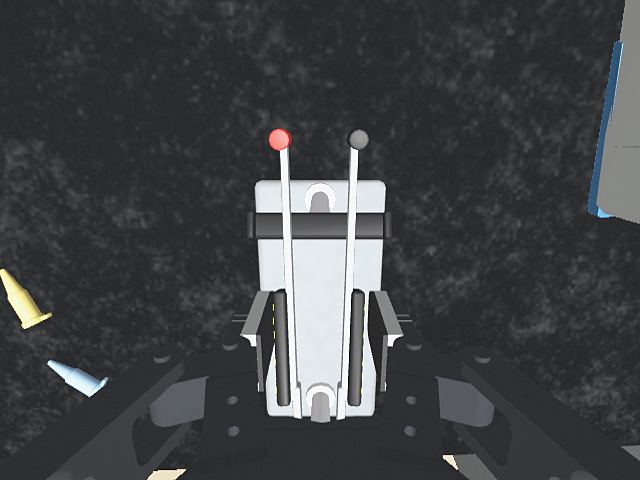

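The fingers straddle the rests centrally: rests at columns 281 and 357, collars at (280,140) and (359,140). Next I squeeze and lift.

Request:
jog_arm([
  [0, 0, 0, 0, 0, 0, 32],
  [0, 0, 0, 0, 0, 0, 28],
  [0, 0, 0, 0, 0, 0, 26],
  [0, 0, 0, 0, 0, 0, 26],
  [0, 0, 0, 0, 0, 0, 26],
  [0, 0, 0, 0, 0, -10, 26],
  [0, 0, 0, 0, 0, -30, 26],
  [0, 0, 0, 0, 0, -60, 26],
  [0, 0, 0, 0, 0, -90, 26],
  [0, 0, 0, 0, 0, -90, 26],
])

```text
t: 7.15
eef_pos: [0.475, 0.3458, 0.1658]
tool_rot: [-0.002, 0.999, -0.035, 0.002]
contact_force: [0.1, 0.6, -0.8]
gripper_width: 0.304
grasp_force: 7.0
```

Run:
```python
from h import *
o=bot.get_obs();print(o['eef_pos'],yaw(o),o['gripper_width']*85.4,o['grasp_force'],o['contact_force'])
p,T=shot('wrist'); save(p,'w3.png')
for t in('tip_l','tip_r'): print(t,[(round(a['score'],2),np.round(a['xy'],1)) for a in bot.tip_of(t,p)[:2]])
M=np.array(p['tool_from_camera']);np.save('M.npy',M)
# expected pixels of tips at tool (.075,±.008,-.019+.055)
for y in(-.008,.008): print(y,proj(p,M,[.075,y,.036]),proj(p,M,[.075,y,.02]))
```

```text
[0.47501563 0.34580312 0.16584667] -0.06920397937201918 25.981383413572267 7.016186490654945 [ 0.08000971  0.59565915 -0.84933645]
tip_l []
tip_r []
-0.008 [303.26574182 127.29329139] [301.48031264 127.22599301]
0.008 [337.38281192 127.30861218] [338.97136247 127.24283229]
```

View pics/w3.png

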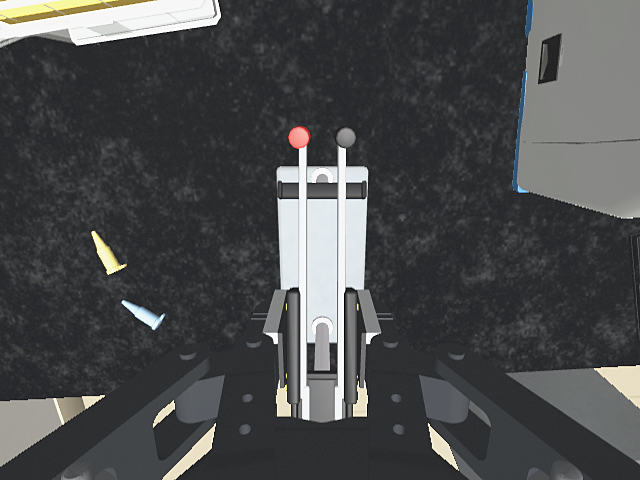

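The tweezers are clear of the stand, with collars at (299,137) and (346,137). I'll compare the collar spacing with the open frame to get the gap.

```bash
cat >> h.py <<'E'
def collars(im):  # BGR
    b,g,r=[im[:,:,i].astype(int) for i in range(3)]
    m=((r>150)&(g<120)&(b<120)).astype(np.uint8); m[:100]=0;m[170:]=0;m[:,:250]=0;m[:,400:]=0
    n,l,s,c=cv2.connectedComponentsWithStats(m); i=1+np.argmax(s[1:,4])
    t=im[s[i,1]-3:s[i,1]+s[i,3]+3]
    return c[i],s[i]
E
python3 - <<'E'
from h import *
for f in('w2','w3'):
    im=cv2.imread(f'pics/{f}.png'); print(f,collars(im))
    g=cv2.medianBlur(cv2.cvtColor(im,cv2.COLOR_BGR2GRAY),3)
    c,s=collars(im); r=s[2]/2
    print(g[int(c[1]),325:375].tolist())
    cir=cv2.HoughCircles(g[110:170,250:400],cv2.HOUGH_GRADIENT,1.0,20,param1=60,param2=8,minRadius=8,maxRadius=13)
    print(cir)
E
```

```text
w2 (array([283.08333333, 140.03571429]), array([269, 129,  22,  22,  84], dtype=int32))
[48, 49, 49, 50, 51, 51, 52, 53, 55, 56, 57, 59, 59, 56, 54, 51, 52, 54, 57, 58, 62, 62, 34, 34, 72, 112, 135, 138, 139, 141, 144, 149, 151, 154, 155, 156, 152, 152, 152, 149, 149, 147, 135, 90, 44, 44, 46, 48, 49, 50]
[[[108.5  29.5   9.1]
  [ 28.5  28.5  10. ]
  [  8.5   8.5   8.8]]]
w3 (array([300.22352941, 135.58823529]), array([288, 126,  22,  23,  85], dtype=int32))
[44, 44, 44, 44, 45, 49, 49, 49, 45, 38, 38, 45, 98, 132, 136, 139, 141, 144, 147, 149, 150, 151, 151, 150, 148, 148, 147, 147, 146, 126, 71, 39, 39, 42, 42, 42, 44, 45, 45, 45, 45, 44, 45, 45, 47, 52, 55, 56, 55, 51]
[[[95.5 27.5  9.6]
  [47.5 28.5 11.1]]]
```

Run:
```python
from h import *
plan([(.47,.345,.34,-.069,25.2),(.455,.1,.34,-.03,25.2),(.43,-.14,.34,0,25.2),(.43,-.14,.24,0,25.2)])
```

```text
[0.001, 0.001, -0.0, -3.6, -0.7, -178.0, 25.2]
[0.001, 0.001, -0.039, -1.6, 244.8, -177.8, 25.2]
[0.001, 0.001, -0.069, -9.9, 485.9, -177.6, 25.2]
[0.001, 0.001, -0.069, -9.9, 485.9, -77.6, 25.2]
```

Request:
jog_arm([
  [0, 0, 0, 0, 0, -15, 25.2],
  [0, 0, 0, 0, 0, -45, 25.2],
  [0, 0, 0, 0, 0, -85, 25.2],
  [0, 0, 0, 0, 0, -125, 25.2],
  [0, 0, 0, 0, 0, -160, 25.2],
  [0, 0, 0, 0, 0, -180, 25.2],
  [0, 0, 0, 0, 0, -185, 25.2],
])

```text
t: 8.18
eef_pos: [0.4739, 0.345, 0.3489]
tool_rot: [-0.001, 0.999, -0.034, 0.001]
contact_force: [-0.7, -0.6, -1.2]
gripper_width: 0.298
grasp_force: 8.3
```

Run:
```python
from h import *
for k in range(3):
    o=bot.get_obs();print(o['eef_pos'],yaw(o),o['gripper_width']*85.4,o['grasp_force'])
    p,T=shot('wrist')
save(p,'x4.png'); im=cv2.imread('pics/x4.png')
c,s=collars(im);g=cv2.cvtColor(im,cv2.COLOR_BGR2GRAY); print(c,s); print(g[int(s[1]+11),325:375].tolist())
plan([(.47,.1,.35,-.03,25.2),(.43,-.14,.35,0,25.2),(.43,-.14,.24,0,25.2)])
```

```text
[0.47393666 0.34497029 0.34886695] -0.0689722810722107 25.45103750509218 8.323639780282974
[0.47385927 0.3447698  0.34831503] -0.06900175318145155 25.787086116251878 8.320933878421783
[0.47365749 0.34447466 0.34721109] -0.06911296973229097 25.389795144164566 8.318651765584946
[297.9245283  139.17610063] [290 127  21  22 159]
[35, 43, 43, 40, 46, 51, 51, 41, 25, 70, 91, 103, 103, 104, 107, 109, 112, 113, 117, 116, 117, 116, 114, 114, 113, 112, 116, 104, 73, 27, 32, 33, 32, 37, 36, 36, 38, 35, 33, 34, 34, 36, 35, 33, 34, 32, 32, 35, 36, 34]
[0.001, 0.001, -0.039, 13.4, 243.9, -3.3, 25.2]
[0.001, 0.001, -0.069, -10.0, 486.1, -3.1, 25.2]
[0.001, 0.001, -0.069, -9.9, 486.0, 106.9, 25.2]
```

Run:
```python
from h import *
o=bot.get_obs();W=np.eye(4);W[:3,:3]=rot(o['tool_rot']);W[:3,3]=o['eef_pos']
p,T=shot('scene'); print(p['camera_matrix'][0][0])
tl=[proj(p,T,(W@[.073,y,.033,1])[:3]) for y in(-.008,.008)]; print(tl)
u,v=np.mean(tl,0).astype(int); print(u,v); save(p,'s5.png',12,(u-25,v-30,u+30,v+15))
np.save('s5.npy',p['pixels'])
```

```text
460.4528123948778
[array([206.23263897, 256.00915376]), array([213.00467726, 251.99102029])]
209 254
```

View pics/s5.png

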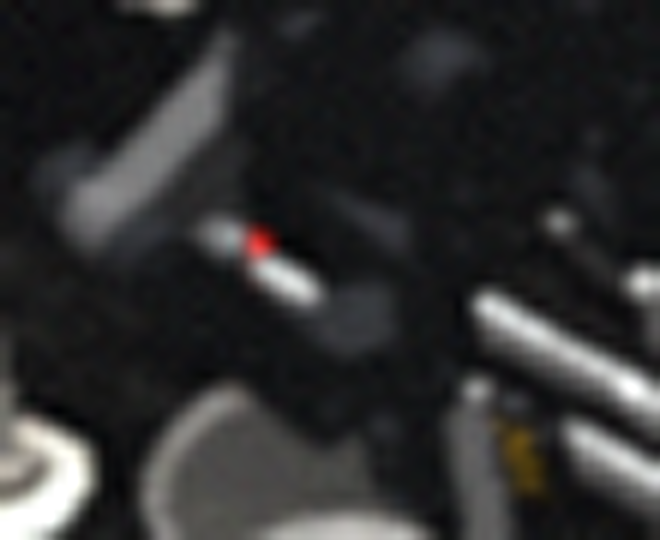

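The scene view is too coarse to measure the gap. The collar ratio (43.5 px against 79.3 px open) and the 8.3 N force both say about 16 mm, so I'll carry on to the holder.

Request:
jog_arm([
  [0, 0, -0.003, 2, 15, -3, 25.2],
  [0, 0, -0.01, 6, 45, -3, 25.2],
  [0, 0, -0.018, 9, 90, -3, 25.2],
  [0, 0, -0.025, 11, 140, -3, 25.2],
  [0, 0, -0.03, 13, 190, -3, 25.2],
  [0, 0, -0.039, 13, 245, -3, 25.2],
  [0, 0, -0.048, 10, 300, -3, 25.2],
  [0, 0, -0.056, 5, 350, -3, 25.2],
  [0, 0, -0.062, 0, 395, -3, 25.2],
  [0, 0, -0.069, -5, 435, 0, 25.2],
])

```text
t: 9.62
eef_pos: [0.4375, -0.0917, 0.3471]
tool_rot: [0.0, 1.0, -0.001, -0.0]
contact_force: [-0.1, -0.0, 0.5]
gripper_width: 0.299
grasp_force: 8.3
```

Request:
jog_arm([
  [0, 0, 0, -3, 28, 5, 25.2],
  [0, 0, 0, -5, 45, 20, 25.2],
  [0, 0, 0, -5, 51, 50, 25.2],
  [0, 0, 0, -5, 51, 80, 25.2],
  [0, 0, 0, -5, 51, 110, 25.2],
  [0, 0, 0, -5, 51, 125, 25.2],
  [0, 0, 0, -5, 51, 130, 25.2],
  [0, 0, 0, -5, 51, 130, 25.2],
])

```text
t: 10.62
eef_pos: [0.434, -0.1401, 0.2176]
tool_rot: [0.0, 1.0, -0.0, 0.0]
contact_force: [0.0, 0.5, -0.9]
gripper_width: 0.293
grasp_force: 8.3
```

Run:
```python
from h import *
o=bot.get_obs();print(o['t'],o['eef_pos'],yaw(o),o['gripper_width']*85.4,o['grasp_force'])
p,T=shot('wrist'); save(p,'w6.png'); np.save('T6.npy',T)
for t in('start_pads','end_pads','slide'):
    for a in bot.tip_of(t,p)[:1]: print(t,round(a['score'],2),np.round(a['xy'],1),onz(p,T,a['xy'],.02).round(4))
```

```text
10.625 [ 0.43404118 -0.14006837  0.21757544] -2.0082416139909483e-05 25.04864096901424 8.336055725812912
start_pads 0.57 [322.2 147. ] [ 0.4923 -0.1413  0.02  ]
end_pads 0.58 [324.1  79.2] [ 0.549  -0.1429  0.02  ]
slide 0.71 [325.2 115.9] [ 0.519  -0.1439  0.02  ]
```

View pics/w6.png

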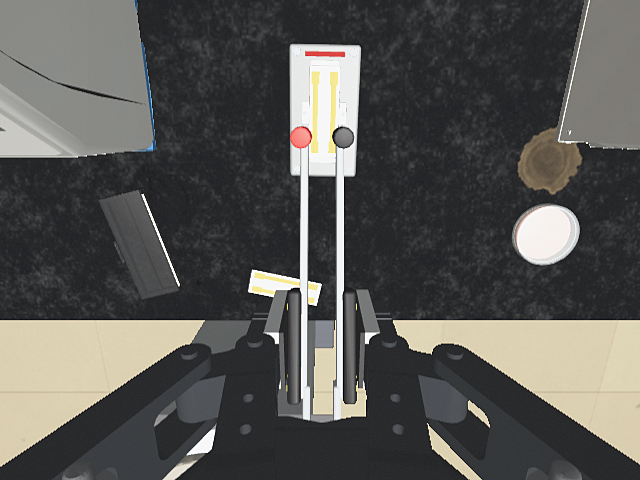

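The holder and slide sit under the pins: red line at (325,54), gold tracks at columns 316 and 334 running from row 72 to 152. I'll fit the tracks by colour.

```bash
cat >> h.py <<'E'
def gold(im,p,T,box):
    hsv=cv2.cvtColor(im,cv2.COLOR_BGR2HSV); m=cv2.inRange(hsv,(18,70,120),(34,255,255))
    k=np.zeros_like(m); x0,y0,x1,y1=box; k[y0:y1,x0:x1]=255; m&=k
    n,l,s,c=cv2.connectedComponentsWithStats(m)
    for i in 1+np.argsort(-s[1:,4])[:2]:
        v,u=np.nonzero(l==i); P=np.array([onz(p,T,(a,b),.02) for a,b in zip(u,v)])
        f=np.polyfit(P[:,0],P[:,1],1); print('area',s[i],'y=%.4f at x=.52, slope %.4f'%(np.polyval(f,.52),f[0]),'x',P[:,0].min().round(4),P[:,0].max().round(4))
    return m
E
python3 - <<'E'
from h import *
p,T=shot('wrist'); im=p['pixels'][:,:,::-1].copy()
gold(im,p,T,(300,60,350,165))
M=np.array(p['tool_from_camera'])
hsv=cv2.cvtColor(im,cv2.COLOR_BGR2HSV); r=cv2.inRange(hsv,(0,150,100),(8,255,255)); r[80:]=0
v,u=np.nonzero(r); print('red',onz(p,T,(u.mean(),v.mean()),.018))
g=cv2.cvtColor(im,cv2.COLOR_BGR2GRAY); 
for row in(134,137,140): print(g[row,286:314].tolist(), g[row,330:358].tolist())
E
```

```text
area [311  72   8  81 459] y=-0.1344 at x=.52, slope -0.0172 x 0.4883 0.5553
area [328  73  10  80 436] y=-0.1504 at x=.52, slope -0.0250 x 0.4883 0.5545
red [ 0.56925571 -0.14298844  0.018     ]
[53, 44, 30, 43, 157, 129, 156, 167, 166, 169, 170, 172, 174, 175, 177, 179, 181, 182, 183, 186, 187, 191, 186, 153, 58, 110, 245, 231] [229, 241, 145, 5, 34, 86, 118, 128, 126, 129, 131, 134, 136, 136, 137, 137, 138, 134, 136, 137, 139, 127, 80, 122, 255, 227, 186, 29]
[43, 40, 26, 47, 132, 155, 163, 163, 165, 166, 167, 170, 172, 172, 177, 177, 177, 179, 180, 181, 183, 184, 187, 182, 130, 57, 216, 234] [231, 244, 45, 14, 74, 98, 121, 118, 121, 122, 127, 128, 133, 134, 135, 134, 132, 133, 130, 128, 129, 130, 111, 73, 195, 227, 177, 27]
[36, 41, 35, 44, 140, 136, 155, 162, 161, 163, 164, 166, 169, 169, 170, 171, 172, 174, 175, 177, 178, 181, 177, 159, 85, 248, 237, 230] [227, 235, 244, 1, 43, 84, 110, 110, 111, 116, 117, 121, 123, 125, 124, 126, 124, 123, 124, 122, 122, 122, 81, 81, 255, 217, 155, 19]
```

Run:
```python
from h import *
plan([(.4197,-.1403,.068,-.021,25.2)])
```

```text
[0.0, -0.001, 0.021, -14.7, 0.0, 149.9, 25.2]
```

Request:
jog_arm([
  [0, 0, 0.01, -7, 0, 15, 25.2],
  [0, 0, 0.021, -14, 0, 45, 25.2],
  [0, 0, 0.021, -14.5, 0, 80, 25.2],
  [0, 0, 0.021, -14.5, 0, 115, 25.2],
  [0, 0, 0.021, -14.5, 0, 137, 25.2],
  [0, 0, 0.021, -14.5, 0, 147, 25.2],
  [0, 0, 0.021, -14.5, 0, 150, 25.2],
  [0, 0, 0.021, -14.5, 0, 150, 25.2],
  [0, 0, 0.021, -14.5, 0, 150, 25.2],
])

```text
t: 12.0
eef_pos: [0.4198, -0.1402, 0.068]
tool_rot: [0.0, 1.0, -0.011, 0.001]
contact_force: [0.2, -0.0, -1.0]
gripper_width: 0.295
grasp_force: 8.3
```

Run:
```python
from h import *
F=[]
for k in range(8):
    o=bot.get_obs();F.append(o['contact_force']); p,T=shot('wrist')
F=np.array(F);print('F',F.mean(0),F.std(0))
print(o['t'],o['eef_pos'],yaw(o),o['gripper_width']*85.4,o['grasp_force'],T[:3,2])
save(p,'w7.png'); im=p['pixels'][:,:,::-1].copy()
gold(im,p,T,(270,0,380,200)); print(collars(im)[1])
g=cv2.cvtColor(im,cv2.COLOR_BGR2GRAY); print(g[137,328:360].tolist())
```

```text
F [-0.23620148  0.16992653 -0.8427138 ] [0.38624943 0.34088847 0.52205371]
12.35 [ 0.41928614 -0.14012312  0.06737085] -0.021209447733217385 25.287225379347287 8.332804888486862 [-0.29484388  0.00568185 -0.95552855]
area [ 330    0   16  142 1397] y=-0.1502 at x=.52, slope -0.0265 x 0.4876 0.5494
area [ 296    0   17  142 1357] y=-0.1346 at x=.52, slope -0.0100 x 0.4878 0.5497
[290 126  22  23 102]
[248, 250, 228, 244, 46, 15, 70, 96, 118, 115, 118, 120, 123, 124, 129, 132, 131, 131, 131, 129, 125, 126, 126, 127, 108, 72, 182, 240, 231, 231, 229, 230]
```

View pics/w7.png

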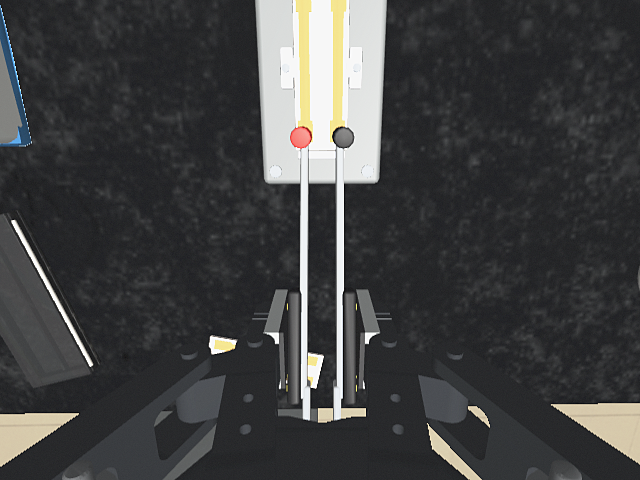

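The pins hover on the pads: collars at (300,137) and (343,137), gold starting at rows about 142, and the track midline agrees to within 0.3 mm. Next I press in lightly.

Request:
jog_arm([
  [0, 0, 0, 0, 0, 4, 25.2],
  [0, 0, 0, 0, 0, 9, 25.2],
  [0, 0, 0, 0, 0, 13, 25.2],
  [0, 0, 0, 0, 0, 15, 25.2],
  [0, 0, 0, 0, 0, 16, 25.2],
  [0, 0, 0, 0, 0, 17, 25.2],
  [0, 0, 0, 0, 0, 17.5, 25.2],
  [0, 0, 0, 0, 0, 17.5, 25.2],
])

```text
t: 13.4
eef_pos: [0.4193, -0.1401, 0.0498]
tool_rot: [0.0, 1.0, -0.011, 0.0]
contact_force: [-0.3, -0.5, 1.1]
gripper_width: 0.299
grasp_force: 8.3
```

Run:
```python
from h import *
F=[];E=[];Q=[]
for k in range(14):
    o=bot.get_obs();F.append(o['contact_force']);E.append(o['eef_pos']);Q.append(o['torque']); p,T=shot('wrist')
F=np.array(F);print('F',F.mean(0),F.std(0),np.mean(Q,0),np.std(Q,0)); print(np.mean(E,0),np.std(E,0))
print(o['t'],yaw(o),o['gripper_width']*85.4,o['grasp_force'])
save(p,'w8.png'); im=p['pixels'][:,:,::-1].copy()
gold(im,p,T,(270,0,380,200)); print(collars(im)[1])
g=cv2.cvtColor(im,cv2.COLOR_BGR2GRAY); print(g[137,328:360].tolist())
```

```text
F [-0.44662522 -0.06998725  0.49416689] [0.41234282 0.42550286 0.53254533] [ 0.00448389 -0.01828934 -0.01616693] [0.02457154 0.02758509 0.02598357]
[ 0.41925571 -0.14012879  0.04977995] [2.43306233e-05 1.78685322e-05 2.89370480e-05]
14.05 -0.02124838591736966 25.447865140951265 8.324064016342163
area [ 331    0   16  144 1467] y=-0.1503 at x=.52, slope -0.0305 x 0.4872 0.5441
area [ 296    0   16  132 1433] y=-0.1345 at x=.52, slope -0.0131 x 0.4927 0.5445
[290 126  22  22 105]
[247, 248, 254, 240, 111, 16, 74, 99, 114, 113, 115, 117, 117, 121, 124, 128, 130, 126, 126, 124, 122, 120, 121, 123, 105, 68, 176, 238, 228, 226, 226, 227]
```

View pics/w8.png

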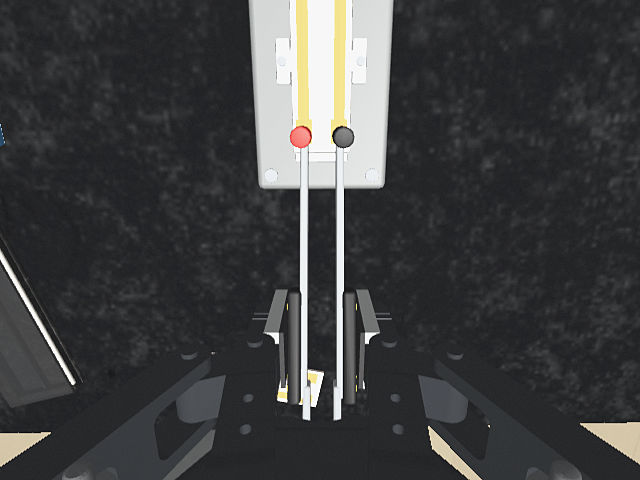

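The pins are touching: the upward force rose by 1.3 N, so they are about half pressed, and collars and tracks line up. Now I draw the 58 mm in 2.5 s.

Request:
jog_arm([
  [0, 0, 0, 1.5, 0, 0, 25.2],
  [0, 0, 0, 4.5, 0, 0, 25.2],
  [0, 0, 0, 7.5, 0, 0, 25.2],
  [0, 0, 0, 10.5, 0, 0, 25.2],
  [0, 0, 0, 13.5, 0, 0, 25.2],
  [0, 0, 0, 16.5, 0, 0, 25.2],
  [0, 0, 0, 19.5, 0, 0, 25.2],
  [0, 0, 0, 22.5, 0, 0, 25.2],
  [0, 0, 0, 25.5, 0, 0, 25.2],
  [0, 0, 0, 28.5, 0, 0, 25.2],
])

```text
t: 15.35
eef_pos: [0.4479, -0.1407, 0.0497]
tool_rot: [0.0, 1.0, -0.011, 0.0]
contact_force: [-0.8, -0.3, -0.0]
gripper_width: 0.298
grasp_force: 8.3
```

Request:
jog_arm([
  [0, 0, 0, 3, 0, 0, 25.2],
  [0, 0, 0, 6, 0, 0, 25.2],
  [0, 0, 0, 9, 0, 0, 25.2],
  [0, 0, 0, 12, 0, 0, 25.2],
  [0, 0, 0, 15, 0, 0, 25.2],
  [0, 0, 0, 18, 0, 0, 25.2],
  [0, 0, 0, 21, 0, 0, 25.2],
  [0, 0, 0, 24, 0, 0, 25.2],
  [0, 0, 0, 27, 0, 0, 25.2],
  [0, 0, 0, 29.5, 0, 0, 25.2],
])

```text
t: 16.6
eef_pos: [0.4774, -0.1413, 0.0497]
tool_rot: [-0.0, 1.0, -0.011, 0.0]
contact_force: [-0.1, 0.2, 0.2]
gripper_width: 0.295
grasp_force: 8.3
```

Request:
jog_arm([
  [0, 0, 0, 0, 0, 0, 25.2],
  [0, 0, 0, 0, 0, 0, 25.2],
])

```text
t: 16.85
eef_pos: [0.4773, -0.1413, 0.0498]
tool_rot: [0.0, 1.0, -0.011, 0.0]
contact_force: [-0.0, -1.0, -0.1]
gripper_width: 0.3
grasp_force: 8.4
```

Run:
```python
from h import *
F=[]
for k in range(10):
    o=bot.get_obs();F.append(o['contact_force']); p,T=shot('wrist')
F=np.array(F);print('F',F.mean(0),F.std(0))
print(o['t'],o['eef_pos'],yaw(o),o['gripper_width']*85.4,o['grasp_force'])
W=rot(o['tool_rot']); print('tip mid',np.array(o['eef_pos'])+W@[.0725,0,.03])
save(p,'w9.png'); im=p['pixels'][:,:,::-1].copy(); print(collars(im)[1])
```

```text
F [ 0.28574501 -0.14972669 -0.05818509] [0.5112293  0.59148892 0.49595355]
17.3 [ 0.47724152 -0.14133118  0.0497572 ] -0.021201197275658213 25.270375538100833 8.40366080403328
tip mid [ 0.54972933 -0.14286915  0.01976718]
[290 125  21  23 122]
```

View pics/w9.png

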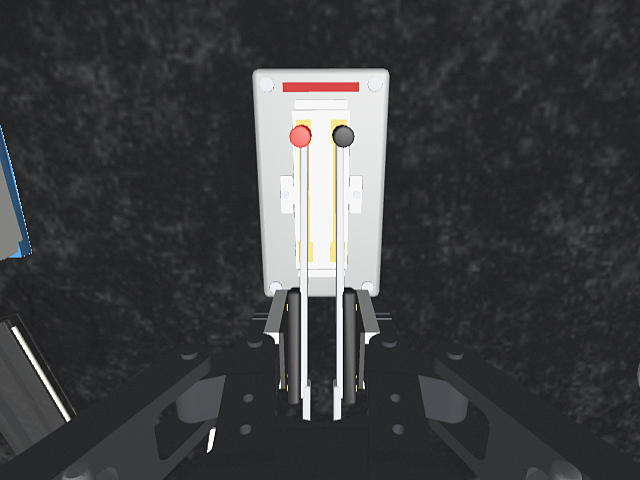

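The pins rest on the red-line pads: collars at (300,136) and (343,136), with the pads' far ends at row 120 and the collar spacing unchanged. I'm handing in.

```bash
python3 -c "
from station import bot
print(bot.hand_in())"
```

```text
the job is handed in; nothing more can be done
None
```

I drew the tweezers' pins along both gold tracks in about 2.5 s and handed the job in at about 17 s, still holding the tweezers with the pins on the red-line pads. The pin gap measured about 16 to 16.5 mm throughout. Spring compression is less certain: about half at the start, and somewhere between 1 and 2.5 mm of the 6 mm travel at the end. No verdict came back.

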